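# Set out the check weights in order of size for a balance check

### The arm

A 6-joint arm with a two-finger parallel gripper is mounted at the origin on the work surface. World frame = base frame: x ahead of the robot, y to its left, z up, the work surface at z = 0. Lengths are in m, angles in rad, forces in N, time in s.
With the tool pointing down it reaches from about 0.275 to 0.825 m from the base axis. Payload 5.2 kg.
Tool frame: the origin (TCP) lies on the mounting face of the last link; the fingertips stand 186 mm ahead of it and the grasp point (between the pads) lies 167 mm ahead of it; z points along the fingers, y is the line along which they close (so a half turn about z gives the same grasp; the last joint's range is limited). The gripper opens to 93 mm and grips with 3 to 60 N. Pads are 15 mm wide; open, the fingers measure 128 mm over their backs; the gripper's body (75 mm by 188 mm) begins 65 mm behind the grasp point.
Start: joints at [0.965, 0.259, 1.535, -0, 1.348, -0.203], TCP at [0.216, 0.506, 0.405] pointing down, gripper open.
Joint ranges: [-3.14, 3.14], [-0.91, 2.08], [0.19, 2.58], [-1.22, 4.36], [0.22, 2.71], [-3.12, 3.12]. Speed limits (rad/s): [2.57, 2.57, 3.14, 3.14, 3.14, 3.14].

### API

Orientations are given as a unit quaternion [x, y, z, w].
In Python, from station import r gives the robot as it stands. Calls block until the motion is done:
- r.move_pose(position, orientation): joint-space move of the TCP to a pose.
- r.move_straight(position, frame=None, v=0.15, contact_N=None): straight line of the TCP; frame=None keeps the orientation; v is the mean speed in m/s. With contact_N (N) it stops when the force on the tool has changed by that much, and returns True; else False.
- r.move_j(angles): joint-space move.
- r.move_gripper(opening, force=None): finger opening in m; force is the grip in N (None keeps the last); returns when the fingers have stopped.
- r.dwell(seconds).
- r.ik(position, orientation): joint angles nearest the present ones, or None.
- r.read_state(): the state.
- r.get_image(name): name is "scene" or "top" or "wrist"; returns a dict with "frame" (384x512x3 uint8, blue, green, red), "fx", "fy", "cx", "cy" (pixels), "camera_from_world" (4x4, takes a point from world to camera coordinates); the wrist camera has in their place "T_tool_cam" (4x4, takes a point from camera to tool coordinates, whose origin is the TCP and whose axes are the flange's). Camera axes: x right, y down, z forward; pixel columns grow to the right and rows downward; lengths in m; the calibration is good to about 2 mm. A picture is of the moment at which its call begins: read the wrist's pose just before it. There is no depth.
A pose or a line that the arm cannot do raises r.Unreachable and nothing moves.
- r.job_done(): hands the job in; it is judged then, once.
The state is a dict: "time_s": time; "joints": joint angles; "qd": joint speeds; "joint_torque": joint torques, N m; "tool_pos": TCP position; "tcp_rot": TCP orientation; "force": force on the tool from outside, world axes, zero at the start; "torque": the same for the moment, N m; "opening": finger opening in m; "finger_force": force on a finger pad.
Only numpy, scipy, OpenCV 4.12 (cv2) and the standard library are available. Lean on these libraries where they do the work, as an engineer would, in place of code of your own. Each camera call takes 0.05 s, during which the arm holds its last target. There are 200 camera calls.

### The job

The balance is due for its linearity check: set the four loose brass check weights out on the aluminium soaking plate in order of size, each standing upright in the middle of its own blue felt pad, the smallest weight on the smallest pad and so on up to the largest on the largest. Set them down gently, without dropping one or knocking one over, and leave the amber bottle and the orange vial tray where they are.

Things in the scene. Friction and masses are not known exactly. Their poses are not given: they have to be found in the camera images.
- w20_mid (a point): The smallest of the four brass check weights (20 g): an upright round cylinder 13 mm across and 14 mm high, then a thinner neck 3 mm high, then a round knob 12 mm across; 22 mm tall in all, stands loose on the bench. The point is its centre, half-way up (11 mm above its underside); its z axis is the weight's axis, pointing up.
- w100_mid (a point): The second smallest of the four brass check weights (100 g): an upright round cylinder 22 mm across and 24 mm high, then a thinner neck 5 mm high, then a round knob 20 mm across; 36 mm tall in all, stands loose on the bench. The point is its centre, half-way up (18 mm above its underside); its z axis is the weight's axis, pointing up.
- w200_mid (a point): The second largest of the four brass check weights (200 g): an upright round cylinder 28 mm across and 30 mm high, then a thinner neck 6 mm high, then a round knob 25 mm across; 45 mm tall in all, stands loose on the bench. The point is its centre, half-way up (22.5 mm above its underside); its z axis is the weight's axis, pointing up.
- w500_mid (a point): The largest of the four brass check weights (500 g): an upright round cylinder 38 mm across and 40 mm high, then a thinner neck 8 mm high, then a round knob 34 mm across; 60 mm tall in all, stands loose on the bench. The point is its centre, half-way up (30 mm above its underside); its z axis is the weight's axis, pointing up.
- pad20: The smallest of the four round blue felt pads, 24 mm across, set flush in the top of a fixed aluminium plate (236 x 80 mm, its top 15 mm above the bench); place of the 20 g weight. The pads lie in one straight row along the plate's length, smallest to largest, centres 50, 56 and 62 mm apart. Origin: the pad's centre on the plate's top; its x axis runs along the row towards the largest pad, y across the plate, z up.
- pad100: The second smallest of the four round blue felt pads, 36 mm across, set flush in the top of a fixed aluminium plate (236 x 80 mm, its top 15 mm above the bench); place of the 100 g weight. The pads lie in one straight row along the plate's length, smallest to largest, centres 50, 56 and 62 mm apart. Origin: the pad's centre on the plate's top; its x axis runs along the row towards the largest pad, y across the plate, z up.
- pad200: The second largest of the four round blue felt pads, 46 mm across, set flush in the top of a fixed aluminium plate (236 x 80 mm, its top 15 mm above the bench); place of the 200 g weight. The pads lie in one straight row along the plate's length, smallest to largest, centres 50, 56 and 62 mm apart. Origin: the pad's centre on the plate's top; its x axis runs along the row towards the largest pad, y across the plate, z up.
- pad500: The largest of the four round blue felt pads, 60 mm across, set flush in the top of a fixed aluminium plate (236 x 80 mm, its top 15 mm above the bench); place of the 500 g weight. The pads lie in one straight row along the plate's length, smallest to largest, centres 50, 56 and 62 mm apart. Origin: the pad's centre on the plate's top; its x axis runs along the row towards the largest pad, y across the plate, z up.
- bottle: Bystander: small amber bottle with a blue cap, 46 mm across, 90 mm tall, standing loose. Origin: centre of its underside, z up.
- vial_tray: Bystander: empty orange vial tray with six compartments, 60 x 90 mm (x, y), 22 mm high, loose. Origin: centre of its underside, z up.
Things that resemble listed ones, but are neither listed nor needed, are in the scene too. What is shaped like the part that bears w200_mid but purple is not meant.

How it is judged:
By the outcome, as a careful person would: the job done as asked, in the order asked, and still so for the second after the job is handed in, with the robot touching nothing.
It also fails if it takes over 106 s, if anything falls off the work surface, if the arm or the gripper's body presses on something with over 40 N, if the wrist force passes 120 N, or if a joint passes its speed limit or range.

## Working session

There is one attempt and no reset: what is moved stays moved. The work goes in short steps, each a Python script; the robot and the scene stay as the last script left them, time stands still between calls to the robot, and variables do not carry over. Pictures are saved under pics/ and viewed, at most 14 in all, crops included, and the job is handed in when it is done.

```bash
mkdir -p pics; ls
python3 - <<'E'
from station import r
import cv2,numpy as np
for n in("scene","top"):
    d=r.get_image(n); cv2.imwrite(f"pics/{n}0.png",d["frame"]); print(n,d["fx"],d["fy"],d["cx"],d["cy"],np.round(d["camera_from_world"],4).tolist())
    np.savez(n+"0.npz",f=d["frame"],T=d["camera_from_world"])
    cv2.imwrite(f"pics/{n}0b.png",cv2.resize(d["frame"],(800,600),interpolation=cv2.INTER_CUBIC))
s=r.read_state();print(s)
E
```

```text
pics
scene 448.8207911094299 448.8207911094299 255.64685349799194 181.7077715812256 [[0.8632, 0.5049, -0.001, -0.4711], [0.2682, -0.4601, -0.8464, -0.1361], [-0.4279, 0.7303, -0.5325, 1.3828], [0.0, 0.0, 0.0, 1.0]]
top 441.76152158379233 441.76152158379233 253.4905174544667 187.59936260789482 [[0.0252, -0.9993, 0.0273, -0.0626], [-0.9929, -0.0282, -0.1153, 0.5934], [0.116, -0.0242, -0.993, 1.1059], [0.0, 0.0, 0.0, 1.0]]
{'time_s': 0.1, 'joints': array([ 9.65212114e-01,  2.59278583e-01,  1.53594768e+00,  3.28409864e-05,
        1.34798191e+00, -2.02802322e-01]), 'qd': array([-0.00062532, -0.00138632, -0.00308691,  0.0013875 ,  0.00017693,
       -0.00068409]), 'joint_torque': array([ 3.48284993e-03, -4.38206184e+01, -2.84642369e+01,  7.21321651e-02,
        3.62898549e-02, -7.55349174e-05]), 'tool_pos': array([0.21545903, 0.50584711, 0.40400645]), 'tcp_rot': array([ 2.00035860e-01,  9.79788243e-01, -7.36373379e-04, -3.32394855e-04]), 'force': array([-0.76862235, -0.35551843,  0.30041683]), 'torque': array([ 0.01022827, -0.01342857, -0.04614504]), 'finger_force': 0.0, 'opening': 0.0929651452122234}
```

View pics/scene0b.png

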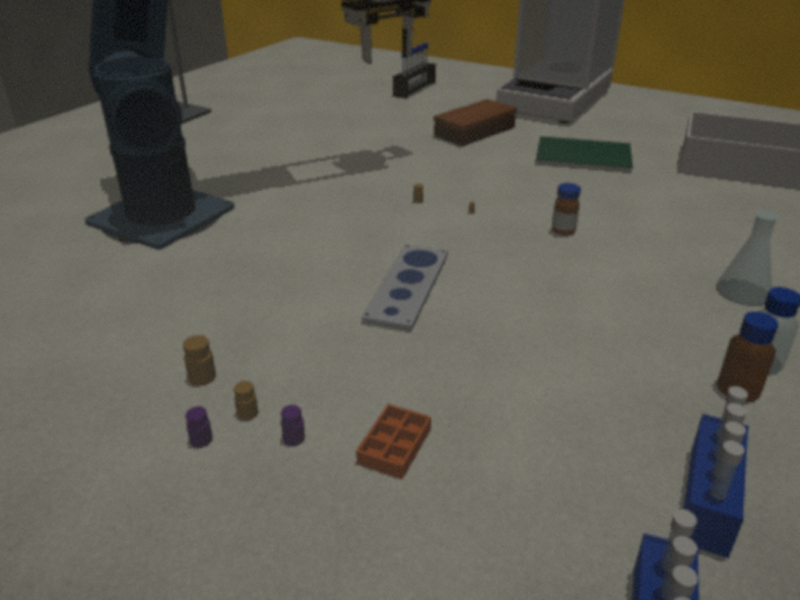

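View pics/top0b.png

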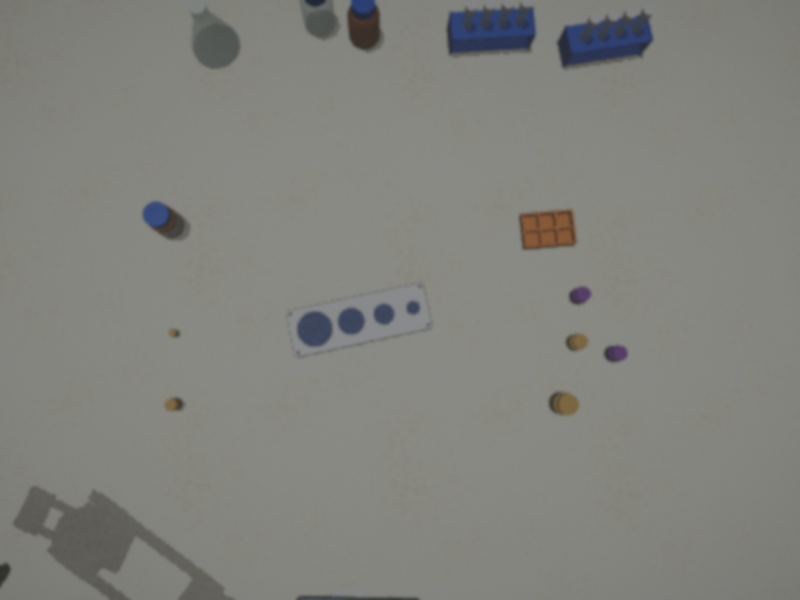

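The top view (800 px scale) shows four brass items:

| Item | Pixel | Identification |
|---|---|---|
| w20 | (174,332) | smallest brass item |
| w100 | (174,404) | second smallest |
| w200 | (577,341) | second largest |
| w500 | (564,403) | largest |

The plate runs from (295,320) to (430,310), with its smallest pad at (413,308). Two purple weights at (580,295) and (616,353) have the w200 shape, but they are excluded by colour.

I'll measure positions and confirm these in a crop.

```bash
cat > h.py <<'E'
import cv2,numpy as np
H={'w20':.022,'w100':.036,'w200':.045,'w500':.060}
def blobs(f,lo,hi,amin):
    m=cv2.inRange(cv2.cvtColor(f,cv2.COLOR_BGR2HSV),lo,hi)
    n,l,s,c=cv2.connectedComponentsWithStats(m)
    return [(c[i],s[i]) for i in range(1,n) if s[i,4]>=amin]
def cast(u,v,K,T,z):
    # T camera_from_world
    R,t=T[:3,:3],T[:3,3]; o=-R.T@t; d=R.T@np.array([(u-K[2])/K[0],(v-K[3])/K[1],1]); return o+d*(z-o[2])/d[2]
def project(P,K,T):
    p=T[:3,:3]@P+T[:3,3]; return np.array([K[0]*p[0]/p[2]+K[2],K[1]*p[1]/p[2]+K[3]])
E
python3 - <<'E'
from h import *
K={'top':(441.7615,441.7615,253.4905,187.5994),'scene':(448.8208,448.8208,255.6469,181.7078)}
for n in('top','scene'):
    z=np.load(n+'0.npz');f=z['f'];T=z['T']
    for nm,lo,hi in(('brass',(8,90,60),(28,255,255)),('orange/brown',(0,90,60),(8,255,255)),('blue',(105,60,40),(128,255,255)),('purple',(129,60,30),(165,255,255))):
        for c,s in blobs(f,lo,hi,8): print(n,nm,np.round(c,1),s, 'z15',np.round(cast(*c,K[n],T,.015)[:2],4), 'z11,18,22,30',[np.round(cast(*c,K[n],T,h)[:2],4).tolist() for h in(.011,.018,.0225,.03)] if nm=='brass' else '')
t=np.load('top0.npz')['f']
a=cv2.resize(t[195:275,90:140],None,fx=7,fy=7,interpolation=2);b=cv2.resize(t[175:275,340:410],None,fx=5.6,fy=5.6,interpolation=2)
cv2.imwrite('pics/crop1.png',np.hstack([a,b[:560]]))
E
```

```text
top brass [231.   14.2] [224   9  17  10  66] z15 [1.0755 0.0268] z11,18,22,30 [[1.0777, 0.0269], [1.0739, 0.0267], [1.0716, 0.0265], [1.0676, 0.0262]]
top brass [350.3 146.3] [333 135  36  24 737] z15 [ 0.7157 -0.3032] z11,18,22,30 [[0.7166, -0.3042], [0.7151, -0.3024], [0.7141, -0.3013], [0.7125, -0.2995]]
top brass [110.4 212.8] [109 212   4   3   8] z15 [0.5212 0.3217] z11,18,22,30 [[0.5214, 0.3229], [0.521, 0.3208], [0.5208, 0.3195], [0.5204, 0.3173]]
top brass [369.3 218.4] [364 215  12   8  78] z15 [ 0.5245 -0.3533] z11,18,22,30 [[0.5247, -0.3544], [0.5243, -0.3524], [0.5241, -0.3511], [0.5237, -0.3489]]
top brass [361.3 258. ] [354 252  16  13 167] z15 [ 0.421  -0.3319] z11,18,22,30 [[0.4208, -0.333], [0.4211, -0.3311], [0.4212, -0.3298], [0.4215, -0.3278]]
top brass [109.6 258.5] [106 256   8   6  41] z15 [0.4041 0.3164] z11,18,22,30 [[0.4039, 0.3176], [0.4043, 0.3155], [0.4045, 0.3142], [0.4049, 0.312]]
top blue [201.2   1. ] [196   0  11   4  30] z15 [1.1106 0.11  ] z11,18,22,30 
top blue [232.    4.8] [225   0  15  12 153] z15 [1.103  0.0249] z11,18,22,30 
top blue [314. 
[... 3454 characters left out ...]
 0.5633 -0.028 ] z11,18,22,30 
scene blue [492.7 201.5] [474 184  38  36 737] z15 [1.0771 0.2025] z11,18,22,30 
scene blue [250.  198.8] [247 197   7   4  20] z15 [ 0.5752 -0.077 ] z11,18,22,30 
scene blue [457.1 314.5] [ 438  265   41   92 2195] z15 [ 1.0649 -0.1999] z11,18,22,30 
scene blue [416.4 363.9] [405 342  24  42 784] z15 [ 1.0279 -0.334 ] z11,18,22,30 
scene blue [444.5 360.4] [441 353   6  15  49] z15 [ 1.064  -0.3057] z11,18,22,30 
scene blue [444.4 379.6] [441 373   7  11  42] z15 [ 1.0704 -0.3402] z11,18,22,30 
scene purple [126.  271.3] [119 261  14  25 226] z15 [ 0.4961 -0.4091] z11,18,22,30 
scene purple [186.6 268.8] [180 260  14  24 179] z15 [ 0.5924 -0.3448] z11,18,22,30
```

View pics/crop1.png

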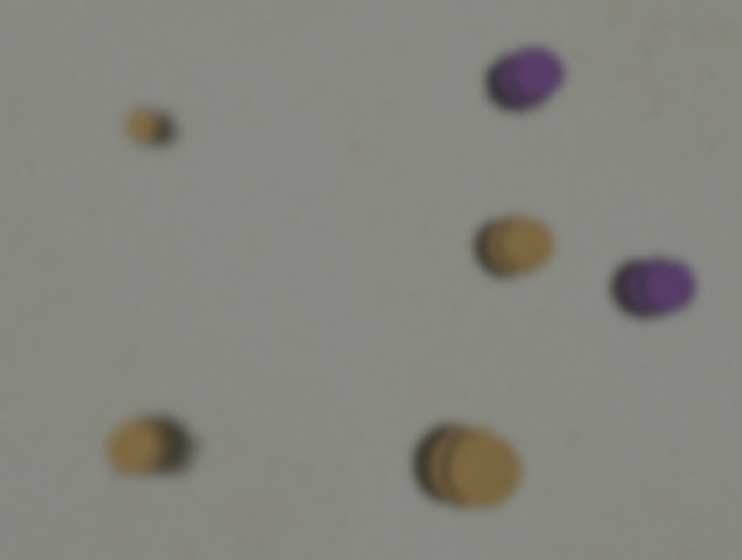

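The crop confirms four brass weights, with w20 upper left, w100 lower left, w200 upper centre and w500 lower centre. The two purple look-alikes beside w200 are not to be touched. Next I'll hover over each weight and the plate with the wrist camera.

```bash
cat >> h.py <<'E'
from scipy.spatial.transform import Rotation as Rn
P20=np.array([.575,-.076]);P500=np.array([.535,.087])
def quat(sgn=1):
    u=(P500-P20)/np.linalg.norm(P500-P20)
    y=sgn*np.array([u[1],-u[0],0]);z=np.array([0,0,-1.]);x=np.cross(y,z)
    return Rn.from_matrix(np.c_[x,y,z]).as_quat()
def wrist(r,name):
    s=r.read_state();d=r.get_image('wrist')
    X=np.eye(4);X[:3,:3]=Rn.from_quat(s['tcp_rot']).as_matrix();X[:3,3]=s['tool_pos']
    T=np.linalg.inv(X@np.array(d['T_tool_cam']))
    np.savez(name+'.npz',f=d['frame'],T=T,K=[d[k] for k in('fx','fy','cx','cy')],Ttc=d['T_tool_cam'])
    return d['frame'],T,[d[k] for k in('fx','fy','cx','cy')]
E
python3 - <<'E'
from h import *
from station import r
for s in(1,-1):
    for p in((.521,.321),(.405,.314),(.522,-.35),(.419,-.327),(.575,-.076),(.535,.087)):
        j=r.ik([*p,.36],quat(s)); print(s,p,None if j is None else np.round(j,2))
s=min((1,-1),key=lambda s:abs(np.ravel(r.ik([.521,.321,.36],quat(s)))[5]))
print('sgn',s)
ims=[]
for n,p in(('pl',(.556,.003)),('w20',(.521,.321))):
    r.move_pose([*p,.36],quat(s)); r.dwell(.3); f,T,K=wrist(r,'wr_'+n); ims.append(f)
    print(n,K,np.round(np.load('wr_'+n+'.npz')['Ttc'],3).tolist(),r.read_state()['tool_pos'],r.read_state()['time_s'])
cv2.imwrite('pics/wr1.png',cv2.resize(np.hstack(ims),(800,300),interpolation=cv2.INTER_AREA))
E
```

```text
1 (0.521, 0.321) [ 0.37  0.4   1.44 -0.    1.3   0.13]
1 (0.405, 0.314) [ 0.44  0.23  1.69 -0.    1.22  0.2 ]
1 (0.522, -0.35) [-0.77  0.43  1.4  -0.    1.31 -1.01]
1 (0.419, -0.327) [-0.87  0.26  1.65 -0.    1.23 -1.11]
1 (0.575, -0.076) [-0.32  0.34  1.53 -0.    1.27 -0.56]
1 (0.535, 0.087) [-0.04  0.28  1.62 -0.    1.24 -0.29]
-1 (0.521, 0.321) [ 0.37  0.4   1.44 -0.    1.3  -3.01]
-1 (0.405, 0.314) [ 0.44  0.23  1.69 -0.    1.22 -2.94]
-1 (0.522, -0.35) [-0.77  0.43  1.4  -0.    1.31  2.13]
-1 (0.419, -0.327) [-0.87  0.26  1.65 -0.    1.23  2.03]
-1 (0.575, -0.076) [-0.32  0.34  1.53 -0.    1.27  2.58]
-1 (0.535, 0.087) [-0.04  0.28  1.62 -0.    1.24  2.86]
sgn 1
pl [329.2475465981953, 329.2475465981953, 250.94359365629316, 188.55903923841356] [[-0.0, -0.967, -0.256, 0.071], [1.0, -0.0, 0.001, 0.001], [-0.001, -0.256, 0.967, 0.019], [0.0, 0.0, 0.0, 1.0]] [0.55598716 0.00337054 0.36005677] 2.6333
w20 [329.2475465981953, 329.2475465981953, 250.94359365629316, 188.55903923841356] [[-0.0, -0.967, -0.256, 0.071], [1.0, -0.0, 0.001, 0.001], [-0.001, -0.256, 0.967, 0.019], [0.0, 0.0, 0.0, 1.0]] [0.52141262 0.32024618 0.36005917] 4.2
```

View pics/wr1.png

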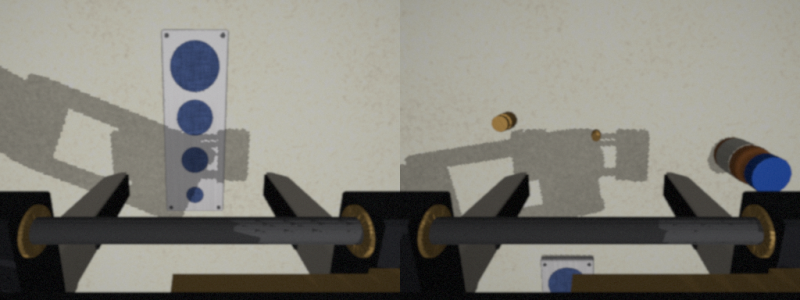

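The wrist view shows all four pads in a column, from about (195,65) to (195,195). The w20 is at (596,135) and w100 at (503,122). I'll compute refined positions from these images.

```bash
cat >> h.py <<'E'
def brass(f,T,K,h,guess):
    B=[cast(*c,K,T,h/2)[:2] for c,s in blobs(f[:290],(8,80,25),(28,255,255),20)]
    return min(B,key=lambda b:np.linalg.norm(b-guess))
E
python3 - <<'E'
from h import *
z=np.load('wr_pl.npz')
for c,s in blobs(z['f'][:290],(105,50,15),(128,255,255),60): print(np.round(c,1),s,np.round(cast(*c,z['K'],z['T'],.015),4))
z=np.load('wr_w20.npz')
for c,s in blobs(z['f'][:290],(5,80,25),(28,255,255),20): print(np.round(c,1),s)
print(brass(z['f'],z['T'],z['K'],.022,[.521,.321]),brass(z['f'],z['T'],z['K'],.036,[.405,.314]))
E
```

```text
[248.9  84. ] [ 218   52   63   65 3208] [0.5341 0.0876 0.015 ]
[248.9 150.2] [ 227  128   45   45 1610] [0.549  0.0268 0.015 ]
[249.  204.3] [233 189  34  32 855] [ 0.5625 -0.0278  0.015 ]
[249.  248.9] [239 240  21  19 327] [ 0.5744 -0.0766  0.015 ]
[132.6 155.6] [117 144  32  25 560]
[250.5 173.3] [245 167  12  14 134]
[407.6 188.5] [402 178  19  26  84]
[439.2 204.5] [ 421  186   51   49 1006]
[ 43.8 274.3] [ 24 261  42  29 669]
[458.  274.3] [436 261  43  29 667]
[0.5219548  0.32001584] [0.40425694 0.31126463]
```

```bash
cat >> h.py <<'E'
PAD={'w20':(.5745,-.0767),'w100':(.5627,-.0277),'w200':(.5491,.0269),'w500':(.5345,.0874)}
D={'w20':.013,'w100':.022,'w200':.028,'w500':.038}
F={'w20':8,'w100':15,'w200':25,'w500':45}
def do(r,n,p,zp=.190):
    q=quat(1)
    r.move_gripper(min(.093,D[n]+.028))
    r.move_pose([*p,.27],q)
    print('touch',r.move_straight([*p,zp],v=.1,contact_N=6))
    r.move_gripper(0,F[n]); s=r.read_state(); print('grip',s['opening'],s['finger_force'],s['tool_pos'])
    z=s['tool_pos'][2]
    r.move_straight([*p,z+.02],v=.06); r.move_straight([*p,.29],v=.15)
    print('held',r.read_state()['opening'])
    g=PAD[n]
    r.move_pose([*g,.29],q); r.move_straight([*g,z+.020],v=.12); r.dwell(.2)
    print('set',r.move_straight([*g,z+.0145],v=.015,contact_N=2),r.read_state()['tool_pos']-[*g,z+.015],r.read_state()['force'])
    r.dwell(.2)
    r.move_gripper(D[n]+.028); r.move_straight([*g,.31],v=.12)
    print('t',r.read_state()['time_s'])
E
python3 - <<'E'
from h import *
from station import r
do(r,'w20',np.array([.522,.320]))
r.move_pose([.404,.311,.36],quat(1));r.dwell(.2)
f,T,K=wrist(r,'wr_w100');print(brass(f,T,K,.036,[.404,.312]))
d=r.get_image('top')['frame'];cv2.imwrite('pics/c2.png',cv2.resize(d[170:240,170:290],None,fx=6,fy=6,interpolation=2))
E
```

```text
touch False
grip 0.011278720999460897 8.000067117372964 [0.52205559 0.32000974 0.19021307]
held 0.011463281447312094
set True [ 1.02000882e-05 -5.64867893e-05 -1.84611454e-04] [ 0.50154054 -0.73703547  3.37947404]
t 13.1083
[0.40548011 0.31121729]
```

View pics/c2.png

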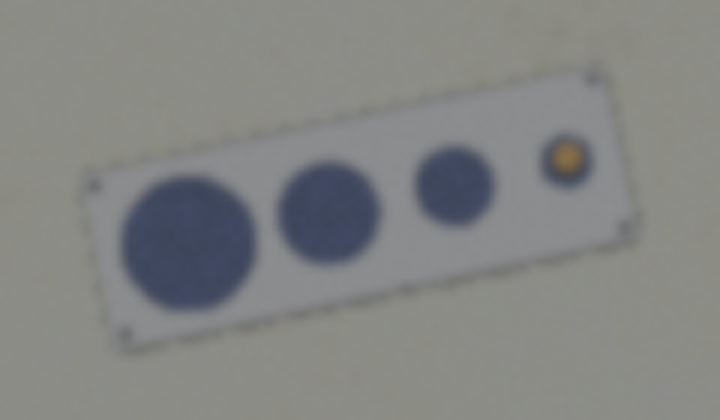

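w20 stands centred on its pad, at (567,157) in the crop. The mask centroids sit somewhat above mid-height because the shaded sides drop out. The top and wrist rays agree at about 0.7 of the height, so I'll cast there. Next is w100.

Run:
```python
from h import *
from station import r
do(r,'w100',np.array([.405,.3127]))
r.move_pose([.522,-.35,.36],quat(1));r.dwell(.2)
f,T,K=wrist(r,'wr_w200')
for n,h,g in(('w200',.045,[.522,-.35]),('w500',.06,[.419,-.327])):
    print(n,[np.round(brass(f,T,K,a*h,g),4) for a in(1,1.4)])
t=np.load('top0.npz');Kt=(441.7615,441.7615,253.4905,187.5994)
print('top',cast(369.3,218.4,Kt,t['T'],.0315),cast(361.3,258,Kt,t['T'],.042))
d=r.get_image('top')['frame']
cv2.imwrite('pics/c3.png',np.hstack([cv2.resize(d[170:240,200:285],(430,354),interpolation=2),cv2.resize(f,None,fx=354/384,fy=354/384)[:,:370]]))
```

```text
touch False
grip 0.02125114766075345 15.00026822090149 [0.4050247  0.31271044 0.19018328]
held 0.02046015189218304
set True [ 7.53612412e-06 -6.70196374e-05 -8.97510639e-05] [-0.3526535   0.15949705  2.97819634]
t 23.2667
w200 [array([ 0.524 , -0.3519]), array([ 0.5235, -0.3499])]
w500 [array([ 0.4194, -0.3276]), array([ 0.4228, -0.3258])]
top [ 0.52356889 -0.34861064  0.0315    ] [ 0.42206409 -0.32459092  0.042     ]
```

View pics/c3.png

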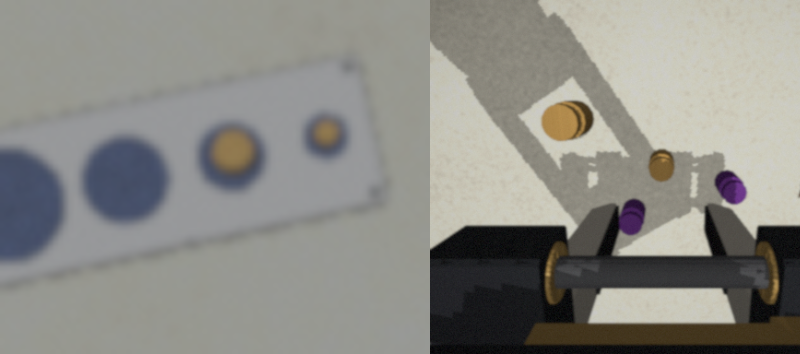

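Both placed weights are centred. w200 is at (661,165) between the purple look-alikes, and the opening I'm using clears both of them.

Run:
```python
from h import *
from station import r
do(r,'w200',np.array([.5235,-.350]))
r.move_pose([.420,-.326,.36],quat(1));r.dwell(.2)
f,T,K=wrist(r,'wr_w500')
print([np.round(brass(f,T,K,a*.06,[.42,-.326]),4) for a in(1,1.4)])
d=r.get_image('top')['frame']
cv2.imwrite('pics/c4.png',np.hstack([cv2.resize(d[170:240,200:285],(430,354),interpolation=2),cv2.resize(f,None,fx=354/384,fy=354/384)[:,:370]]))
```

```text
touch False
grip 0.02640362244689637 25.000361502170563 [ 0.52352244 -0.35004042  0.19025805]
held 0.026102566593200965
set True [ 2.98490408e-05  2.16564117e-05 -6.47378462e-05] [-0.22631249  0.21863374  4.90221861]
t 33.075
[array([ 0.4221, -0.3283]), array([ 0.4214, -0.3255])]
```

View pics/c4.png

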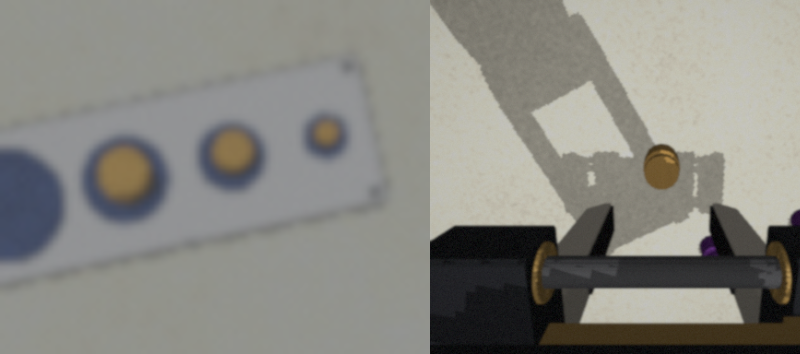

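Three weights are centred on their pads, and w500 is at (661,167) below the gripper. After placing it, I'll check with the wrist camera over the plate and with the top camera.

Run:
```python
from h import *
from station import r
do(r,'w500',np.array([.4216,-.3258]))
r.move_pose([.556,.003,.40],quat(1));r.dwell(.2)
f,T,K=wrist(r,'wr_end')
r.move_pose([.40,-.15,.40],quat(1));r.dwell(.2)
d=r.get_image('top')['frame'];s=r.get_image('scene')['frame']
cv2.imwrite('pics/c5.png',np.vstack([np.hstack([cv2.resize(d[170:240,180:285],(450,300),interpolation=2),cv2.resize(s[140:220,225:318],(350,300),interpolation=2)]),np.hstack([cv2.resize(f,(400,300)),cv2.resize(d,(400,300))])]))
# brass vs blue union centroid per pad at top/wrist
for n,H in (('w20',.022),('w100',.036),('w200',.045),('w500',.06)):
    print(n,(brass(f,T,K,1.4*H+.03,np.array(PAD[n]))-PAD[n])*1000)
```

```text
touch False
grip 0.03667689211898608 45.0007688999176 [ 0.42154057 -0.32588218  0.19021999]
held 0.03652975720932497
set True [ 2.72383066e-05  6.41024233e-05 -3.47832610e-05] [-0.38415766 -0.03364139  6.21691975]
t 43.275
w20 [0.37873419 2.15287154]
w100 [0.6948979  0.86025445]
w200 [ 0.94946584 -0.21634398]
w500 [ 1.06998036 -0.58937581]
```

View pics/c5.png

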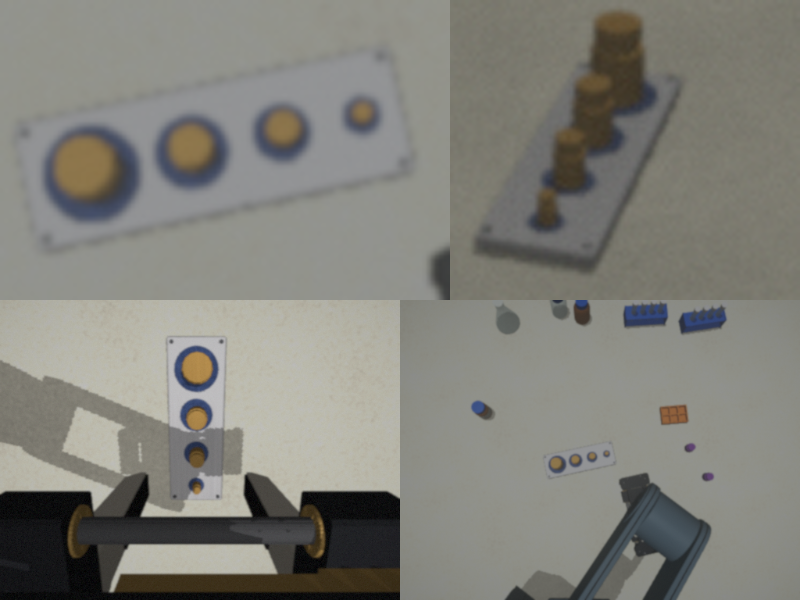

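All four weights stand upright and centred on their pads, within about 1–2 mm. The bottle, tray and purple weights have not moved, and the arm is clear.

```bash
python3 -c "
from station import r
print(r.job_done())"
```

```text
the job is handed in; nothing more can be done
None
```

The job is handed in: the four brass weights stand upright in size order on their matching felt pads, centred to about 2 mm, and the bottle, vial tray and purple look-alikes were left untouched.

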